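# Reload the kiln car with ceramic baskets

### The arm

A 7-joint arm with a two-finger parallel gripper is mounted at the origin on the work surface. World frame = base frame: x ahead of the robot, y to its left, z up, the work surface at z = 0. Lengths are in mm, angles in rad, forces in N, time in s.
With the tool pointing down it reaches from about 425 to 1025 mm from the base axis. Payload 3.6 kg.
Tool frame: the origin (TCP) lies midway between the tips of the shut fingers; the grasp point (between the pads) lies 19 mm behind it; z points along the fingers, y is the line along which they close (so a half turn about z gives the same grasp; the last joint's range is limited). The gripper opens to 85 mm and grips with 20 to 120 N. Pads are 22 mm wide; open, the fingers measure 114 mm over their backs; the gripper's body (76 mm by 85 mm) begins 54 mm behind the grasp point. The pads swing forward as they close: fully open they stand 13 mm farther back than shut.
Start: joints at [-1.423, 0.591, 0.048, 1.609, -0.033, 0.943, -0.034], TCP at [172.893, 704.086, 231.302] pointing down, gripper open.
Joint ranges: [-2.69, 2.69], [-0.47, 2.24], [-1.27, 1.36], [0.19, 2.51], [-1.53, 4.68], [0.08, 2.07], [-3.09, 3.09]. Speed limits (rad/s): [2.57, 2.57, 3.14, 3.14, 3.14, 3.14, 3.14].

### API

Orientations are given as a unit quaternion [x, y, z, w].
In Python, from station import sensors, vision, finish_job gives the robot as it stands.
- The arm moves only by the tool move_arm, never from a script. Its argument "deltas" is text: rows parted by semicolons, each of 7 numbers parted by spaces: the shift along the tool's x, y, z in m, then the turn, a rotation vector about the tool's x, y, z in degrees, then the closure, from -1 (fully open) to 1 (shut). In form: tx ty tz rx ry rz hand; .... A call has 1 to 20 rows; each row is the pose to reach, as a shift and turn from the pose commanded when the call began, along the tool's axes at that moment; what a row does not reach only later rows make up. A row lasts 1/10 s, in which the tool goes at most 50 mm and 8.59 degrees, less where a joint would pass 70% of its speed; a pose out of reach is approached as far as the arm can. A call with a gripper value outside its range is refused whole. The fingers move at their own pace and stop on an object; the grip force is fixed at half the most. Time passes only in rows, so rows that repeat a pose let the fingers close. It gives the time, the measured TCP pose, the force, the opening and the grip force at its end, in the units of the state.
- sensors.observe(): the state, without advancing time (a new reading comes with each control period).
- vision.grab_frame(name): name is "side" or "top" or "wrist"; returns a dict with "img" (420x560x3 uint8, red, green, blue), "vertical_fov" (degrees; the focal length in pixels is half the picture's height over the tangent of half this angle, whatever the lens; pixels are square), "cx", "cy" (the principal point, pixels), "rvec" (rotation vector, rad) and "tvec" (3), from world to camera coordinates, as OpenCV has them. Camera axes: x right, y down, z forward; pixel columns grow to the right and rows downward; lengths in mm; the calibration is good to about 2 mm. A picture is of the moment at which its call begins. There is no depth.
- finish_job(): hands the job in; it is judged then, once.
The state is a dict: "t": time; "joint_positions": joint angles; "qd": joint speeds; "effort": joint torques, N m; "ee_pos": TCP position; "tcp_rot": TCP orientation; "contact_force": force on the tool from outside, world axes, zero at the start; "ft_torque": the same for the moment, N m; "gripper_width": finger opening in mm; "gripper_force": force on a finger pad.
Only numpy, scipy, OpenCV 4.12 (cv2) and the standard library are available. Lean on these libraries where they do the work, as an engineer would, in place of code of your own. Each camera call takes 0.05 s, during which the arm holds its last target. There are 200 camera calls.

### The job

First take the two fired vases off the shelf car and stand them upright on the wooden ware board. Then push the empty car along its rail until it clicks in at the loading station (blue flag), lift every ceramic basket up and off its hook on the drying rack and stand it upright on the car's shelf, and when all of them are aboard push the car on to the kiln station (red flag) until it clicks in. Let no basket topple, do not disturb the bottle, the clay block or the brush, and leave the vases standing on the board and all the baskets on the car.

Things in the scene. Friction and masses are not known exactly. Their poses are not given: they have to be found in the camera images.
- car (a joint): Position of the shelf car along its rail, m, growing to the robot's right (-y of the rail): 0 left end, 0.150 loading station, 0.300 kiln station, limit 0.325. At both stations a sprung ball under the car drops between two ridges: the car clicks in and needs about 6 N at the post to get in or out; elsewhere it slides with about 2 N and stays where left.
- rail: Fixed rail slide along its own y (across the robot's front), 130 x 660 mm, steel rods on a grey base. Origin: on the table, under the car's centre when at the loading station; the car's centre is at y = 0.150 - joint. Painted flags on the robot's side: blue = loading (y 0), red = kiln (y -0.150); a black pointer in the middle of the car's near edge lines up with them.
- car_deck (a point): Centre of the top face of the car's white shelf, 190 x 190 mm, flat, without a rim, 50 mm above the table. Its axes are those of the rail.
- car_post (a point): Centre of the top of the car's orange push post: upright, 18 mm in diameter, standing 125 mm left (+y) of the shelf's centre, from 50 up to 150 mm above the table. It is fixed to the car: push it sideways with the closed fingers, or pinch it.
- rack: Fixed wooden rack, hooks at y = -0.15, -0.05, 0.05, 0.15. Origin: on the table under the line of the hooks. Each hook is two 7 mm wire prongs, 22 mm either side of its middle, pointing to the robot (-x); a basket's bar lies in their dip, its axis 285 mm above the table. Tips and a hump behind rise 12 mm, 24 mm before and behind the dip. Cross bar 95 mm behind, top 246 mm high.
- board: Fixed wooden ware board, 200 (x) x 150 (y) x 8 mm, to the left of the rail. Origin: centre of its underside.
- basket0: grey-blue ceramic basket, 200 g, may be absent: bowl 72 mm in diameter, 40 mm high (foot 52 mm), with a rigid arched handle. Origin: centre of its underside, z up. The handle's level bar runs along y, 66 mm between the uprights' axes, 12 mm thick, axis 110 mm above the underside. At the start it hangs on a hook; grip the bar in the middle, between the prongs (44 mm apart).
- basket0_bar (a point): Middle of the axis of basket0's handle bar, 110 mm above its underside.
- basket1: brown ceramic basket, 200 g, may be absent: bowl 72 mm in diameter, 40 mm high (foot 52 mm), with a rigid arched handle. Origin: centre of its underside, z up. The handle's level bar runs along y, 66 mm between the uprights' axes, 12 mm thick, axis 110 mm above the underside. At the start it hangs on a hook; grip the bar in the middle, between the prongs (44 mm apart).
- basket1_bar (a point): Middle of the axis of basket1's handle bar, 110 mm above its underside.
- basket2: green ceramic basket, 200 g, may be absent: bowl 72 mm in diameter, 40 mm high (foot 52 mm), with a rigid arched handle. Origin: centre of its underside, z up. The handle's level bar runs along y, 66 mm between the uprights' axes, 12 mm thick, axis 110 mm above the underside. At the start it hangs on a hook; grip the bar in the middle, between the prongs (44 mm apart).
- basket2_bar (a point): Middle of the axis of basket2's handle bar, 110 mm above its underside.
- basket3: ochre ceramic basket, 200 g, may be absent: bowl 72 mm in diameter, 40 mm high (foot 52 mm), with a rigid arched handle. Origin: centre of its underside, z up. The handle's level bar runs along y, 66 mm between the uprights' axes, 12 mm thick, axis 110 mm above the underside. At the start it hangs on a hook; grip the bar in the middle, between the prongs (44 mm apart).
- basket3_bar (a point): Middle of the axis of basket3's handle bar, 110 mm above its underside.
- vase0: dark blue fired bud vase, about 220 g: squat round body 58 mm in diameter up to 40 mm, then a straight neck 23 mm in diameter up to the top at 84 mm. Origin: centre of its underside, z up.
- vase1: red-brown fired bud vase, about 220 g: squat round body 58 mm in diameter up to 40 mm, then a straight neck 23 mm in diameter up to the top at 84 mm. Origin: centre of its underside, z up.
- bottle: Water bottle, 64 mm in diameter, 200 mm high; bystander. Origin: centre of its underside.
- clay: Block of clay, 110 x 130 x 160 mm high; bystander. Origin: centre of its underside.
- brush: Brush lying on the table; bystander.
Not all that is in view belongs to the job. What is shaped like the vase0 but orange is not meant.

How it is judged (in metres and radians):
On the way, in this order (a step that is already met when the one before it is completed fails the run):
1. both vases stand upright on the ware board, let go (x of vase0 in the frame of board between -0.09 and 0.09 m and y of vase0 in the frame of board between -0.065 and 0.065 m and z of vase0 in the frame of board between 0.003 and 0.013 m and angle between each of vase0, vase1's own z axis and vertical below 0.12 rad and linear speed of each of vase0, vase1 below 0.02 m/s and contact force between each of vase0, vase1 and the fingers below 0.1 N and x of vase1 in the frame of board between -0.09 and 0.09 m and y of vase1 in the frame of board between -0.065 and 0.065 m and z of vase1 in the frame of board between 0.003 and 0.013 m), for 0.2 s.
2. the car is at rest in the loading station's detent (value of joint car between 0.145 and 0.155 m and velocity of joint car between -0.01 and 0.01 m/s), for 0.3 s.
3. every basket present stands upright on the car, let go, while the car is in the loading station (all of step 2 and x of basket0 in the frame of car_deck between -0.08 and 0.08 m and y of basket0 in the frame of car_deck between -0.08 and 0.08 m and z of basket0 in the frame of car_deck between -0.005 and 0.006 m and angle between each of basket0, basket1, basket2, basket3's own z axis and vertical below 0.12 rad and linear speed of each of basket0, basket1, basket2, basket3 below 0.02 m/s and contact force between each of basket0, basket1, basket2, basket3 and the fingers below 0.1 N and x of basket1 in the frame of car_deck between -0.08 and 0.08 m and y of basket1 in the frame of car_deck between -0.08 and 0.08 m and z of basket1 in the frame of car_deck between -0.005 and 0.006 m and x of basket2 in the frame of car_deck between -0.08 and 0.08 m and y of basket2 in the frame of car_deck between -0.08 and 0.08 m and z of basket2 in the frame of car_deck between -0.005 and 0.006 m and x of basket3 in the frame of car_deck between -0.08 and 0.08 m and y of basket3 in the frame of car_deck between -0.08 and 0.08 m and z of basket3 in the frame of car_deck between -0.005 and 0.006 m), for 0.3 s.
4. the car is at rest in the kiln station's detent with the baskets standing on it (value of joint car between 0.295 and 0.305 m and velocity of joint car between -0.01 and 0.01 m/s and x of basket0 in the frame of car_deck between -0.08 and 0.08 m and y of basket0 in the frame of car_deck between -0.08 and 0.08 m and z of basket0 in the frame of car_deck between -0.005 and 0.006 m and angle between each of basket0, basket1, basket2, basket3's own z axis and vertical below 0.12 rad and linear speed of each of basket0, basket1, basket2, basket3 below 0.02 m/s and contact force between each of basket0, basket1, basket2, basket3 and the fingers below 0.1 N and x of basket1 in the frame of car_deck between -0.08 and 0.08 m and y of basket1 in the frame of car_deck between -0.08 and 0.08 m and z of basket1 in the frame of car_deck between -0.005 and 0.006 m and x of basket2 in the frame of car_deck between -0.08 and 0.08 m and y of basket2 in the frame of car_deck between -0.08 and 0.08 m and z of basket2 in the frame of car_deck between -0.005 and 0.006 m and x of basket3 in the frame of car_deck between -0.08 and 0.08 m and y of basket3 in the frame of car_deck between -0.08 and 0.08 m and z of basket3 in the frame of car_deck between -0.005 and 0.006 m), for 0.3 s.
At the end, for the whole second after the job is handed in: Car at rest in the kiln station (0.300 +-0.005); each basket present upright (0.12 rad), at rest on the shelf, within 80 mm of its centre along both axes; both vases upright (0.12 rad), at rest on the ware board, within 90 (x) and 65 mm (y) of its centre; gripper touching none (all of step 1 and all of step 4).
It fails at once if bottle is disturbed (moved over 30 mm) (distance of bottle from where it was at the start of the episode above 0.03 m).
It fails at once if clay is disturbed (moved over 30 mm) (distance of clay from where it was at the start of the episode above 0.03 m).
It fails at once if brush is disturbed (moved over 30 mm) (distance of brush from where it was at the start of the episode above 0.03 m).
It fails at once if a basket topples (over 1 rad) (angle between any of basket0, basket1, basket2, basket3's own z axis and vertical above 1 rad).
Of basket0, basket1, basket2, basket3 only 2 to 4 are there at a start; the rules pass over those that are not, and their reading is None.
At some moment in a run one of vase0, vase1 may be knocked a few centimetres aside while the robot is not near it.
It also fails if it takes over 210 s, if anything falls off the work surface, if the arm or the gripper's body presses on something with over 40 N, if the wrist force passes 120 N, or if a joint passes its speed limit or range.

## Working session

There is one attempt and no reset: what is moved stays moved. The work goes in short steps, Python scripts to look and compute and a tool call to move; the robot and the scene stay as the last step left them, time stands still between calls to the robot, and variables do not carry over. Pictures are saved under pics/ and viewed, at most 14 in all, crops included, and the job is handed in when it is done.

Besides the shell and the picture viewer there is one more tool, called after "Request:" by a JSON object that holds its "method" and its "body". move_arm: Moves the arm, as the interface text tells. Its arguments: {"type":"object","properties":{"deltas":{"type":"string"}},"required":["deltas"]}

```bash
mkdir -p pics; ls; cat > h.py <<'E'
import numpy as np, cv2
from scipy.spatial.transform import Rotation as R
from station import sensors, vision, finish_job
def grab(n,save=None):
    f=vision.grab_frame(n)
    if save: cv2.imwrite(f'pics/{save}.png',f['img'][:,:,::-1])
    f['K']=np.array([[210/np.tan(np.radians(f['vertical_fov'])/2),0,f['cx']],[0,210/np.tan(np.radians(f['vertical_fov'])/2),f['cy']],[0,0,1]])
    f['Rm']=R.from_rotvec(np.ravel(f['rvec'])).as_matrix(); f['C']=-f['Rm'].T@np.ravel(f['tvec'])
    return f
def ray(f,u,v):
    d=f['Rm'].T@np.linalg.inv(f['K'])@[u,v,1]; return f['C'],d/np.linalg.norm(d)
def onz(f,u,v,z):
    c,d=ray(f,u,v); return c+d*(z-c[2])/d[2]
def proj(f,p):
    q=f['K']@(f['Rm']@np.array(p,float)+np.ravel(f['tvec'])); return q[:2]/q[2]
def tri(f1,p1,f2,p2):
    c1,d1=ray(f1,*p1);c2,d2=ray(f2,*p2)
    s=np.linalg.lstsq(np.c_[d1,-d2],c2-c1,rcond=None)[0]
    a=c1+s[0]*d1;b=c2+s[1]*d2; return (a+b)/2,np.linalg.norm(a-b)
E
python3 - <<'E'
from h import *
s=sensors.observe()
print({k:np.round(v,3) for k,v in s.items()})
for n in ['side','top','wrist']:
    f=grab(n,n+'0'); print(n,f['C'],f['vertical_fov'],f['Rm'][2],f['cx'],f['cy'])
E
```

```text
pics
{'t': np.float64(0.0), 'joint_positions': array([-1.423,  0.592,  0.048,  1.61 , -0.033,  0.943, -0.034]), 'qd': array([ 0.   , -0.002,  0.   ,  0.   ,  0.   , -0.002, -0.001]), 'effort': array([-1.0000e-03, -5.4870e+01,  1.5460e+00, -1.9812e+01,  9.0000e-03,
        9.0000e-03, -0.0000e+00]), 'ee_pos': array([172.711, 703.267, 230.141]), 'tcp_rot': array([ 0.12 ,  0.993, -0.001, -0.   ]), 'contact_force': array([ 0.403, -0.398,  0.121]), 'ft_torque': array([0.016, 0.041, 0.033]), 'gripper_force': np.float64(0.0), 'gripper_width': np.float64(85.24)}
side [  75.27209475 -772.62711449  916.37659362] 50.40838001015026 [ 0.37253448  0.66273765 -0.64961286] 273.7749602120989 216.31554169329124
top [ 381.7178942   -32.02056484 1334.92365579] 47.69877581501483 [ 9.49603811e-02 -8.32211575e-04 -9.95480705e-01] 280.46234590692166 209.56291505006214
wrist [108.659058   720.14186995 373.1701277 ] 69.68260669668535 [ 0.25155721 -0.06387906 -0.96573207] 276.9285627964709 199.68187749258985
```

View pics/side0.png

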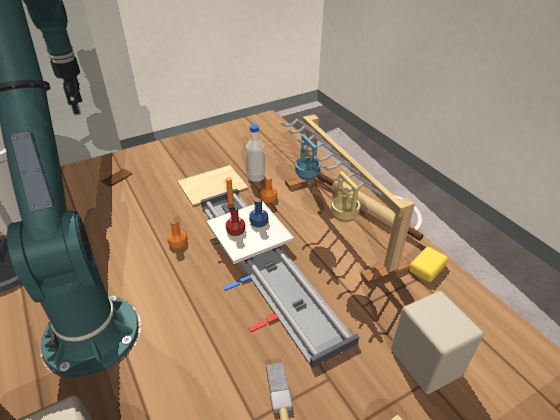

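View pics/top0.png

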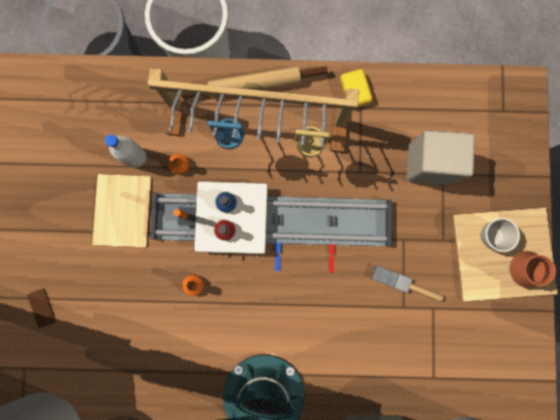

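Side view: baskets grey-blue (308,160) and ochre (345,200) hang on the rack, so there are two. The vases on the car are red-brown (236,222) and dark blue (259,215). The orange look-alikes are at (177,235) and (268,190) on the table and are not meant. The board is at (213,183) and the post at (230,190). In the top view the board is at (122,210), the deck at (231,217), the post at (180,213) and the bottle at (125,150).

```bash
python3 - <<'E'
import cv2,numpy as np
t=cv2.imread('pics/top0.png');s=cv2.imread('pics/side0.png')
a=cv2.resize(t[60:260,85:365],(800,571),interpolation=cv2.INTER_CUBIC)
cv2.imwrite('pics/c1.png',a)
b=cv2.resize(s[110:275,170:390],(800,600),interpolation=cv2.INTER_CUBIC)
cv2.imwrite('pics/c2.png',b)
E
```

```text
(no output)
```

View pics/c1.png

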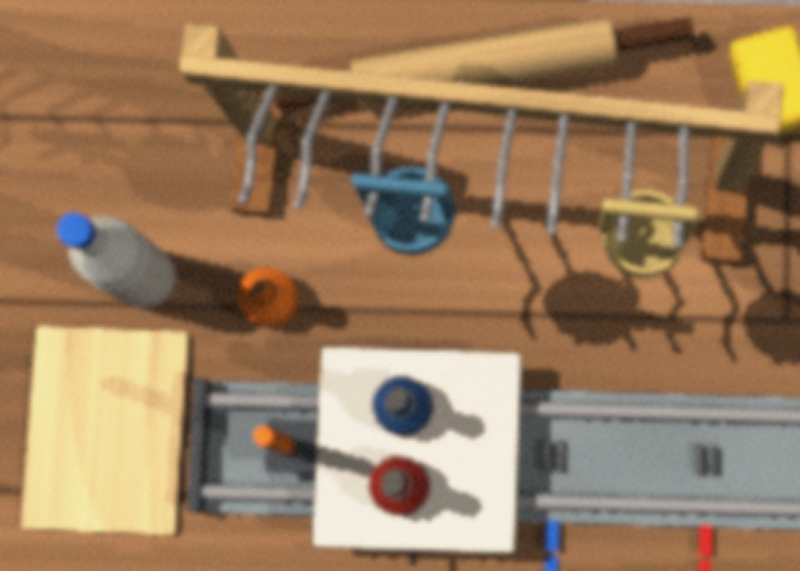

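View pics/c2.png

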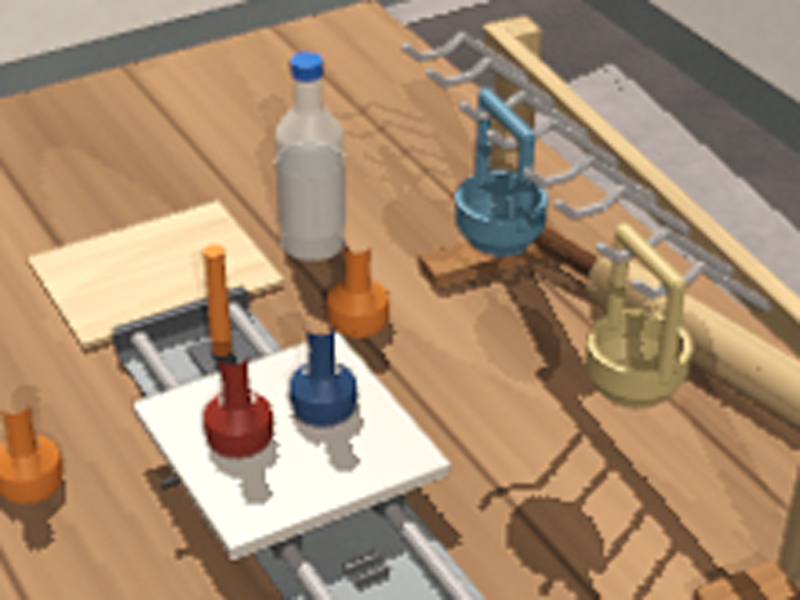

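The crop confirms the dark blue vase at c1 (400,402) and the red-brown one at (396,483) on the car. The two orange ones stand on the table and don't match. The basket bars are at c1 (401,186) for blue and (650,209) for ochre.

```bash
python3 - <<'E'
from h import *
np.set_printoptions(precision=1,suppress=True)
t=grab('top');s=grab('side')
T=lambda u,v:((u+.5)/2.857-.5+85,(v+.5)/2.855-.5+60)
S=lambda u,v:((u+.5)/3.636-.5+170,(v+.5)/3.636-.5+110)
def quad(n,c,z):
    P=np.array([onz(t,*T(*p),z) for p in c]); print(n,P.mean(0),'sides',np.linalg.norm(np.diff(np.r_[P,P[:1]],axis=0),axis=1), 'angs',[np.degrees(np.arctan2(*(a-b)[:2][::-1])).round(1) for a,b in ((P[0],P[3]),(P[1],P[2]),(P[0],P[1]),(P[3],P[2]))])
quad('deck',[(322,347),(521,353),(517,551),(313,546)],50)
quad('board',[(37,326),(188,332),(177,535),(22,529)],8)
for n,a,b,z in [('post',(264,436),(215,252),150),('vb',(400,402),(321,336),134),('vr',(396,483),(235,366),134),
 ('b0',(401,186),(507,115),285),('b0l',(355,183),(484,97),285),('b0r',(448,190),(530,135),285),('b3',(650,209),(651,258),285),('b3l',(604,206),(622,232),285),('b3r',(696,211),(679,285),285)]:
    print(n,onz(t,*T(*a),z),*tri(t,T(*a),s,S(*b)))
# mask-based deck and board
hsv=cv2.cvtColor(t['img'],cv2.COLOR_RGB2HSV)
m=((hsv[...,1]<35)&(hsv[...,2]>150)).astype('uint8'); m[:160]=0;m[270:]=0;m[:,:190]=0;m[:,280:]=0
c=max(cv2.findContours(m,0,1)[0],key=cv2.contourArea);r=cv2.minAreaRect(c);print(r,onz(t,*r[0],50),r[1])
print('flags',onz(t,*T(553,545),0),onz(t,*T(705,550),0),'ridges',onz(t,*T(557,457),10),onz(t,*T(709,461),10),'railEnd',onz(t,*T(205,379),20),onz(t,*T(192,512),20))
o=t['img'][165:260,180:230]; 
E
```

```text
deck [481.3 100.3  50. ] sides [190.3 188.7 192.4 189.7] angs [np.float64(-0.2), np.float64(0.4), np.float64(89.7), np.float64(90.0)]
board [495.6 411.4   8. ] sides [149.3 200.2 151.1 200.3] angs [np.float64(-0.7), np.float64(-0.2), np.float64(89.1), np.float64(89.2)]
post [481.3 225.5 150. ] [483.  225.4 147.5] 3.232621235116806
vb [516.  109.4 134. ] [518.2 109.6 127. ] 3.0281762836434702
vr [443.7 110.3 134. ] [445.1 110.9 125.8] 2.1216404934797133
b0 [670.9  96.9 285. ] [672.2  96.1 285.7] 3.281934068351007
b0l [672.5 133.3 285. ] [675.3 133.  281.3] 3.876188306605751
b0r [668.6  59.6 285. ] [668.4  58.7 289.7] 2.1967286690079644
b3 [ 657.3 -100.2  285. ] [ 658.7 -100.9  283.6] 2.2734837579444713
b3l [658.8 -63.9 285. ] [661.1 -64.7 281.6] 3.1105172416127407
b3r [ 656.6 -136.6  285. ] [ 656.1 -136.3  285.7] 0.6383212966765538
((230.12681579589844, 217.06076049804688), (71.42799377441406, 68.82905578613281), 1.6365771293640137) [480.5 102.9  50. ] (71.42799377441406, 68.82905578613281)
flags [393.6 -29.7   0. ] [ 392.3 -178.7    0. ] ridges [479.5 -31.5  10. ] [ 479.2 -180.3   10. ] railEnd [546.7 313.7  20. ] [416.8 319.9  20. ]
```

Request:
{"method": "move_arm", "body": {"deltas": "-0.24 -0.248 0.01 0 0 -7 -1; -0.24 -0.248 0.01 0 0 -7 -1; -0.24 -0.248 0.01 0 0 -7 -1; -0.24 -0.248 0.01 0 0 -7 -1; -0.24 -0.248 0.01 0 0 -7 -1; -0.24 -0.248 0.01 0 0 -7 -1; -0.24 -0.248 0.01 0 0 -7 -1; -0.24 -0.248 0.01 0 0 -7 -1; -0.476 -0.496 0.021 0 0 -13.8 -1; -0.476 -0.496 0.021 0 0 -13.8 -1; -0.476 -0.496 0.021 0 0 -13.8 -1; -0.476 -0.496 0.021 0 0 -13.8 -1; -0.476 -0.496 0.021 0 0 -13.8 -1; -0.476 -0.496 0.021 0 0 -13.8 -1; -0.476 -0.496 0.021 0 0 -13.8 -1; -0.476 -0.496 0.021 0 0 -13.8 -1; -0.476 -0.496 0.021 0 0 -13.8 -1; -0.476 -0.496 0.021 0 0 -13.8 -1"}}

```text
t: 2.05
ee_pos: [516.3, 110.6, 210.2]
tcp_rot: [-0.001, 1.0, 0.0, -0.0]
contact_force: [-0.0, 0.1, -0.4]
gripper_width: 85.2
gripper_force: 0.0
```

```bash
cat >> h.py <<'E'
RNG={'blue':((108,120,30),(125,255,150)),'red':((172,120,50),(180,255,200))}
def blob(f,col,x0=0,x1=560,y0=0,y1=420):
    hsv=cv2.cvtColor(f['img'] if isinstance(f,dict) else f,cv2.COLOR_RGB2HSV)
    m=cv2.inRange(hsv,*map(np.array,RNG[col])); k=np.zeros_like(m);k[y0:y1,x0:x1]=m[y0:y1,x0:x1]
    n,_,st,c=cv2.connectedComponentsWithStats(k)
    i=1+np.argmax(st[1:,4]); return st[i],c[i]
E
python3 - <<'E'
from h import *
a=cv2.imread('pics/side0.png')[:,:,::-1]; h=cv2.cvtColor(np.ascontiguousarray(a),cv2.COLOR_RGB2HSV)
print(h[217,258],h[226,236],h[160,308])
s=grab('side','side1'); w=grab('wrist','wrist1')
for c in RNG:
    print(c,blob(np.ascontiguousarray(a),c),blob(s,c))
print([proj(w,p) for p in [(516,109.5,134),(444,110.5,134)]])
E
```

```text
[108  99 121] [  3 152 148] [100  96  82]
blue (array([251, 220,   9,   7,  23], dtype=int32), array([255.47826087, 222.69565217])) (array([259, 202,   3,  12,  19], dtype=int32), array([259.94736842, 207.84210526]))Traceback (most recent call last):
  File "<stdin>", line 6, in <module>
  File "h.py", line 25, in blob
    i=1+np.argmax(st[1:,4]); return st[i],c[i]
        ~~~~~~~~~^^^^^^^^^^
    return _wrapfunc(a, 'argmax', axis=axis, out=out, **kwds)
    return bound(*args, **kwds)
ValueError: attempt to get argmax of an empty sequence
```

View pics/wrist1.png

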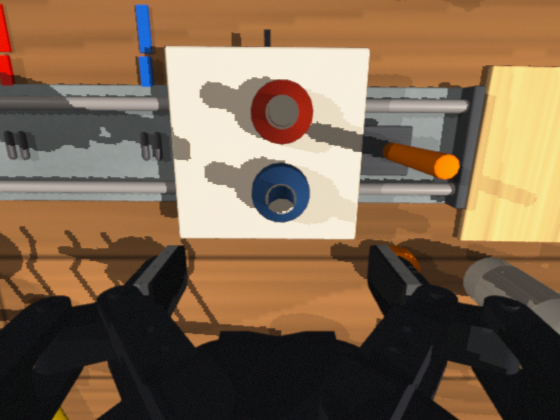

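The wrist view shows both vases undisturbed on the deck, with the blue neck top at (282,204) and the red at (282,111). The post top is at (446,167).

```bash
python3 - <<'E'
from h import *
np.set_printoptions(precision=1,suppress=True)
w=grab('wrist')
print(onz(w,282,203,134),onz(w,282,111,134),onz(w,446,167,150),proj(w,(516,109.5,134)),proj(w,(516,110,95)))
s=grab('side');a=cv2.imread('pics/side0.png')[:,:,::-1].astype(int)
d=np.abs(s['img'].astype(int)-a).sum(2)[195:250,215:275];print((d>60).sum())
E
```

```text
[511.6 115.7 134. ] [444.9 115.2 134. ] [481.4 226.5 150. ] [273.7 208.6] [274.7 195.9]
34
```

```bash
python3 - <<'E'
from h import *
np.set_printoptions(precision=1,suppress=True)
w=grab('wrist');t=vision.grab_frame('top')
f=cv2.imread('pics/top0.png')[:,:,::-1]
t=grab('top')
T=lambda u,v:((u+.5)/2.857-.5+85,(v+.5)/2.855-.5+60)
hv=cv2.cvtColor(w['img'],cv2.COLOR_RGB2HSV).astype(int)
ht=cv2.cvtColor(np.ascontiguousarray(f),cv2.COLOR_RGB2HSV).astype(int)
def circ(h,img,x0,x1,y0,y1,red):
    m=np.zeros(h.shape[:2],'uint8')
    q=(h[...,1]>110)&((((h[...,0]<6)|(h[...,0]>170))) if red else ((h[...,0]>100)&(h[...,0]<130)))
    m[y0:y1,x0:x1]=q[y0:y1,x0:x1]
    c=max(cv2.findContours(m,0,1)[0],key=cv2.contourArea);return cv2.minEnclosingCircle(c),cv2.boundingRect(c)
for n,red,wb,tb in (('blue',0,(240,325,150,235),(208,245,185,220)),('red',1,(240,325,70,150),(208,245,213,245))):
    cw,bw=circ(hv,0,*wb,red);ct,bt=circ(ht,0,*tb,red)
    print(n,cw,bw,ct,bt,'w',onz(w,*cw[0],72),'t',onz(t,*ct[0],72))
E
```

```text
blue ((280.82232666015625, 191.8854217529297), 28.961891174316406) (253, 163, 56, 58) ((225.29562377929688, 201.97445678710938), 9.198662757873535) (217, 193, 18, 19) w [518.1 115.3  72. ] t [519.  114.9  72. ]
red ((282.0791931152344, 111.23762512207031), 32.029842376708984) (251, 80, 62, 64) ((223.9033203125, 229.41712951660156), 10.42191219329834) (215, 220, 20, 20) w [443.8 115.9  72. ] t [445.5 116.   72. ]
```

Request:
{"method": "move_arm", "body": {"deltas": "-0.002 0.005 0.04 0 0 0 -1; -0.002 0.005 0.07 0 0 0 -1; -0.002 0.005 0.09 0 0 0 -1; -0.002 0.005 0.105 0 0 0 -1; -0.002 0.005 0.112 0 0 0 -1; -0.002 0.005 0.112 0 0 0 -1; -0.002 0.005 0.112 0 0 0 1; -0.002 0.005 0.112 0 0 0 1; -0.002 0.005 0.112 0 0 0 1; -0.002 0.005 0.112 0 0 0 1; -0.002 0.005 0.112 0 0 0 1; -0.002 0.005 0.112 0 0 0 1; -0.002 0.005 0.112 0 0 0 1; -0.002 0.005 0.112 0 0 0 1; -0.002 0.005 0.112 0 0 0 1; -0.002 0.005 0.112 0 0 0 1"}}

```text
t: 4.0
ee_pos: [519.2, 114.0, 99.0]
tcp_rot: [-0.0, 1.0, 0.0, 0.0]
contact_force: [0.2, 0.6, 5.5]
gripper_width: 21.7
gripper_force: 58.5
```

Request:
{"method": "move_arm", "body": {"deltas": "0 0 -0.03 0 0 0 1; 0 0 -0.06 0 0 0 1; 0 0 -0.09 0 0 0 1; 0 0 -0.12 0 0 0 1; 0 0 -0.13 0 0 0 1; 0 0.02 -0.13 0 0 0 1; -0.002 0.05 -0.13 0 0 0 1; -0.004 0.08 -0.13 0 0 0 1; -0.005 0.11 -0.13 0 0 0 1; -0.006 0.14 -0.13 0 0 0 1; -0.007 0.17 -0.13 0 0 0 1; -0.008 0.2 -0.13 0 0 0 1; -0.009 0.23 -0.13 0 0 0 1; -0.009 0.26 -0.13 0 0 0 1; -0.009 0.28 -0.13 0 0 0 1; -0.009 0.297 -0.13 0 0 0 1; -0.009 0.297 -0.13 0 0 0 1; -0.009 0.297 -0.13 0 0 0 1"}}

```text
t: 5.8
ee_pos: [527.9, 409.4, 227.7]
tcp_rot: [0.0, 1.0, -0.001, -0.0]
contact_force: [0.2, -1.1, -2.6]
gripper_width: 21.8
gripper_force: 59.4
```

```bash
python3 - <<'E'
from h import *
s=grab('side','side2')
cv2.imwrite('pics/c3.png',cv2.resize(cv2.imread('pics/side2.png')[80:280,150:400],(800,640))[:600])
E
```

```text
(no output)
```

View pics/c3.png

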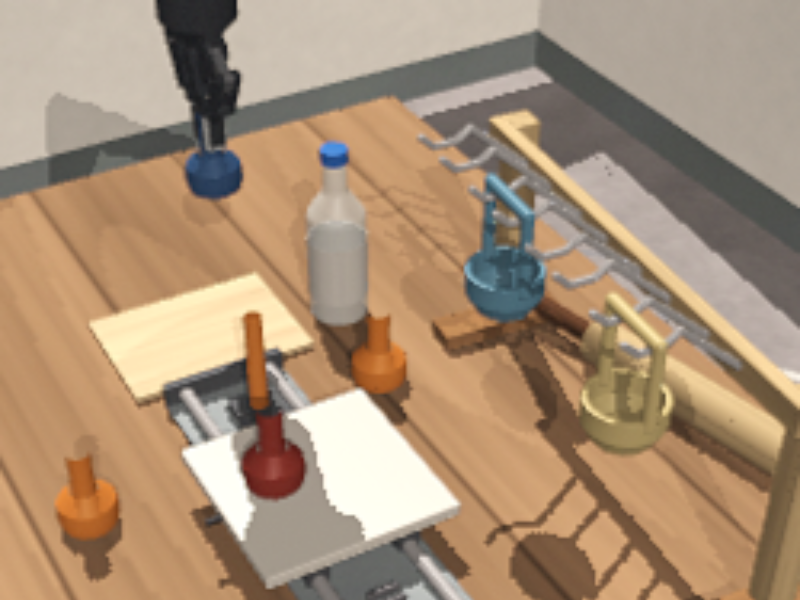

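The blue vase hangs upright in the gripper at c3 (215,170), and the rest of the scene is unchanged. Lowering it.

Request:
{"method": "move_arm", "body": {"deltas": "0 0 0.04 0 0 0 1; 0 0 0.08 0 0 0 1; 0 0 0.12 0 0 0 1; 0 0 0.145 0 0 0 1; 0 0 0.16 0 0 0 1; 0 0 0.166 0 0 0 1; 0 0 0.17 0 0 0 1; 0 0 0.17 0 0 0 1; 0 0 0.17 0 0 0 1; 0 0 0.17 0 0 0 0; 0 0 0.17 0 0 0 -1; 0 0 0.17 0 0 0 -1; 0 0 0.17 0 0 0 -1; 0 0 0.17 0 0 0 -1; 0 0 0.17 0 0 0 -1; 0 0 0.15 0 0 0 -1; 0 0 0.11 0 0 0 -1; 0 0 0.06 0 0 0 -1; 0 0 0.01 0 0 0 -1; 0 0 -0.02 0 0 0 -1"}}

```text
t: 7.85
ee_pos: [529.3, 411.9, 252.8]
tcp_rot: [0.0, 1.0, 0.002, 0.002]
contact_force: [1.2, 0.3, 0.7]
gripper_width: 86.0
gripper_force: 0.0
```

Request:
{"method": "move_arm", "body": {"deltas": "0.01 -0.04 0 0 0 0 -1; 0.025 -0.09 0 0 0 0 -1; 0.04 -0.135 0 0 0 0 -1; 0.05 -0.18 0 0 0 0 -1; 0.06 -0.22 0 0 0 0 -1; 0.075 -0.26 0 0 0 0 -1; 0.083 -0.29 0 0 0 0 -1; 0.083 -0.295 0 0 0 0 -1; 0.083 -0.295 0 0 0 0 -1; 0.083 -0.295 0 0 0 0 -1"}}

```text
t: 8.85
ee_pos: [445.7, 117.3, 248.6]
tcp_rot: [-0.001, 1.0, 0.001, 0.001]
contact_force: [0.2, 0.3, -0.6]
gripper_width: 85.3
gripper_force: 0.0
```

```bash
python3 - <<'E'
from h import *
np.set_printoptions(precision=1,suppress=True)
w=grab('wrist','wrist2');s=grab('side','side3');print(sensors.observe()['ee_pos'])
for f,z in((w,0),):
    h=cv2.cvtColor(f['img'],cv2.COLOR_RGB2HSV).astype(int)
    m=((h[...,1]>110)&((h[...,0]<6)|(h[...,0]>170))).astype('uint8')
    for c in cv2.findContours(m,0,1)[0]:
        if cv2.contourArea(c)>300:
            e=cv2.minEnclosingCircle(c);print(e,onz(f,*e[0],72))
h=cv2.cvtColor(s['img'],cv2.COLOR_RGB2HSV).astype(int)
m=((h[...,1]>110)&(h[...,0]>106)&(h[...,0]<130)).astype('uint8');m[:,:180]=0
for c in cv2.findContours(m,0,1)[0]:
    if cv2.contourArea(c)>40:print('blue',cv2.boundingRect(c))
cv2.imwrite('pics/c4.png',cv2.resize(cv2.imread('pics/side3.png')[120:260,160:320],(686,600)))
print('proj blue vase base/top expected',proj(s,(528,411,8)),proj(s,(528,411,92)))
E
```

```text
[445.6 117.6 248.4]
((274.8389892578125, 179.45022583007812), 26.26938819885254) [443.2 116.1  72. ]
((35.5, 100.5), 20.359373092651367) [ 362.5 -124.7   72. ]
blue (214, 162, 15, 22)
proj blue vase base/top expected [220.  180.7] [218.  160.3]
```

View pics/c4.png

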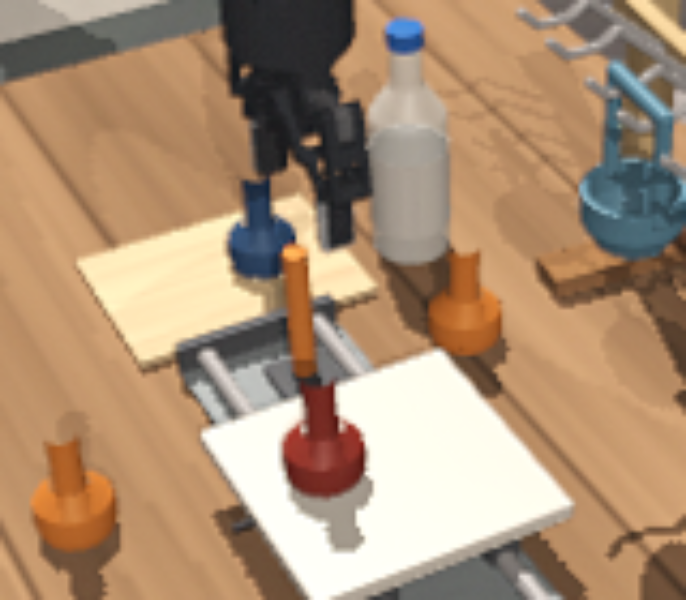

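The blue vase stands upright on the board at c4 (262,235), and the red one is unmoved on the deck.

Request:
{"method": "move_arm", "body": {"deltas": "0.001 -0.001 0.04 0 0 0 -1; 0.001 -0.001 0.08 0 0 0 -1; 0.001 -0.001 0.115 0 0 0 -1; 0.001 -0.001 0.138 0 0 0 -1; 0.001 -0.001 0.149 0 0 0 -1; 0.001 -0.001 0.149 0 0 0 -1; 0.001 -0.001 0.149 0 0 0 1; 0.001 -0.001 0.149 0 0 0 1; 0.001 -0.001 0.149 0 0 0 1; 0.001 -0.001 0.149 0 0 0 1; 0.001 -0.001 0.149 0 0 0 1; 0.001 -0.001 0.149 0 0 0 1; 0.001 -0.001 0.149 0 0 0 1; 0.001 -0.001 0.149 0 0 0 1; 0.001 -0.001 0.149 0 0 0 1; 0.001 -0.001 0.149 0 0 0 1"}}

```text
t: 10.55
ee_pos: [444.3, 115.0, 100.2]
tcp_rot: [0.0, 1.0, 0.0, 0.001]
contact_force: [-0.0, -0.4, 5.2]
gripper_width: 21.6
gripper_force: 58.4
```

Request:
{"method": "move_arm", "body": {"deltas": "0 0 -0.03 0 0 0 1; 0 0 -0.06 0 0 0 1; 0 0 -0.09 0 0 0 1; 0 0 -0.12 0 0 0 1; 0 0 -0.13 0 0 0 1; 0 0.02 -0.13 0 0 0 1; 0 0.05 -0.13 0 0 0 1; -0.002 0.08 -0.13 0 0 0 1; -0.003 0.11 -0.13 0 0 0 1; -0.004 0.14 -0.13 0 0 0 1; -0.005 0.17 -0.13 0 0 0 1; -0.006 0.2 -0.13 0 0 0 1; -0.007 0.23 -0.13 0 0 0 1; -0.008 0.26 -0.13 0 0 0 1; -0.008 0.28 -0.13 0 0 0 1; -0.008 0.294 -0.13 0 0 0 1; -0.008 0.294 -0.13 0 0 0 1; -0.008 0.294 -0.13 0 0 0 1"}}

```text
t: 12.35
ee_pos: [451.8, 407.2, 228.8]
tcp_rot: [0.0, 1.0, -0.001, -0.0]
contact_force: [-0.0, 0.5, -2.6]
gripper_width: 21.6
gripper_force: 59.3
```

```bash
cat >> h.py <<'E'
def vases(f,z):
    h=cv2.cvtColor(f['img'],cv2.COLOR_RGB2HSV).astype(int)
    for n,q in (('blue',(h[...,0]>106)&(h[...,0]<130)),('red',(h[...,0]<6)|(h[...,0]>170))):
        m=((h[...,1]>110)&q).astype('uint8')
        for c in cv2.findContours(m,0,1)[0]:
            if cv2.contourArea(c)>60:
                e=cv2.minEnclosingCircle(c);p=onz(f,*e[0],z)
                if 380<p[0]<620 and 300<p[1]<520: print(n,np.round(e[0]),round(e[1],1),p.round(1))
E
python3 - <<'E'
from h import *
w=grab('wrist');vases(w,30);t=grab('top');vases(t,30)
E
```

```text
red [277. 255.] 33.5 [548.2 407.5  30. ]
red [277. 229.] 46.4 [514.4 407.7  30. ]
blue [120. 198.] 9.0 [527.9 409.7  30. ]
red [ 96. 220.] 11.5 [463.6 473.3  30. ]
```

Request:
{"method": "move_arm", "body": {"deltas": "0 0.001 0.04 0 0 0 1; 0 0.001 0.08 0 0 0 1; 0 0.001 0.12 0 0 0 1; 0 0.001 0.145 0 0 0 1; 0 0.001 0.16 0 0 0 1; 0 0.001 0.166 0 0 0 1; 0 0.001 0.17 0 0 0 1; 0 0.001 0.17 0 0 0 1; 0 0.001 0.17 0 0 0 1; 0 0.001 0.17 0 0 0 0; 0 0.001 0.17 0 0 0 -1; 0 0.001 0.17 0 0 0 -1; 0 0.001 0.17 0 0 0 -1; 0 0.001 0.17 0 0 0 -1; 0 0.001 0.17 0 0 0 -1; 0 0.001 0.15 0 0 0 -1; 0 0.001 0.11 0 0 0 -1; 0 0.001 0.06 0 0 0 -1; 0 0.001 0.01 0 0 0 -1; 0 0.001 -0.02 0 0 0 -1"}}

```text
t: 14.45
ee_pos: [453.1, 410.9, 253.5]
tcp_rot: [0.0, 1.0, 0.002, 0.002]
contact_force: [-0.1, 0.4, -0.1]
gripper_width: 85.0
gripper_force: 0.0
```

```bash
python3 - <<'E'
from h import *
w=grab('wrist');vases(w,30)
E
```

```text
blue [277. 230.] 21.2 [527.1 412.8  30. ]
red [276. 172.] 22.3 [451.3 411.2  30. ]
```

Request:
{"method": "move_arm", "body": {"deltas": "-0.005 -0.04 0 0 0 0 -1; -0.012 -0.085 0 0 0 0 -1; -0.02 -0.13 0 0 0 0 -1; -0.026 -0.165 0 0 0 0 -1; -0.029 -0.185 0 0 0 0 -1; -0.029 -0.185 0.02 0 0 0 -1; -0.029 -0.185 0.06 0 0 0 -1; -0.029 -0.185 0.1 0 0 0 -1; -0.029 -0.185 0.125 0 0 0 -1; -0.029 -0.185 0.143 0 0 0 -1; -0.029 -0.185 0.143 0 0 0 -1; -0.029 -0.185 0.143 0 0 0 1; -0.029 -0.185 0.143 0 0 0 1; -0.029 -0.185 0.143 0 0 0 1; -0.029 -0.185 0.143 0 0 0 1; -0.029 -0.185 0.143 0 0 0 1; -0.029 -0.185 0.143 0 0 0 1; -0.029 -0.185 0.143 0 0 0 1; -0.029 -0.185 0.143 0 0 0 1; -0.029 -0.185 0.143 0 0 0 1"}}

```text
t: 16.5
ee_pos: [481.3, 225.3, 107.3]
tcp_rot: [-0.0, 1.0, 0.0, 0.001]
contact_force: [-0.9, -0.0, 6.2]
gripper_width: 16.8
gripper_force: 58.3
```

Request:
{"method": "move_arm", "body": {"deltas": "0 -0.005 0 0 0 0 1; 0 -0.015 0 0 0 0 1; 0 -0.025 0 0 0 0 1; 0 -0.035 0 0 0 0 1; 0 -0.045 0 0 0 0 1; 0 -0.055 0 0 0 0 1; 0 -0.065 0 0 0 0 1; 0 -0.075 0 0 0 0 1; 0 -0.085 0 0 0 0 1; 0 -0.095 0 0 0 0 1; 0 -0.105 0 0 0 0 1; 0 -0.112 0 0 0 0 1; 0 -0.118 0 0 0 0 1; 0 -0.122 0 0 0 0 1; 0 -0.126 0 0 0 0 1; 0 -0.129 0 0 0 0 1; 0 -0.131 0 0 0 0 1; 0 -0.131 0 0 0 0 1; 0 -0.131 0 0 0 0 1; 0 -0.131 0 0 0 0 1"}}

```text
t: 18.5
ee_pos: [480.7, 94.3, 107.2]
tcp_rot: [-0.0, 1.0, 0.0, 0.0]
contact_force: [-2.6, 1.2, 9.1]
gripper_width: 16.8
gripper_force: 59.2
```

Release, rise and check the car position.

Request:
{"method": "move_arm", "body": {"deltas": "0 0 0 0 0 0 -1; 0 0 0 0 0 0 -1; 0 0 0 0 0 0 -1; 0 0 0 0 0 0 -1; 0 0 0 0 0 0 -1; 0 0 -0.03 0 0 0 -1; 0 0 -0.07 0 0 0 -1; 0 0 -0.12 0 0 0 -1; 0 0 -0.17 0 0 0 -1; 0 0 -0.22 0 0 0 -1; 0 0 -0.25 0 0 0 -1; 0 0 -0.25 0 0 0 -1; 0.02 0 -0.25 0 0 0 -1; 0.04 0 -0.25 0 0 0 -1; 0.04 0 -0.25 0 0 0 -1"}}

```text
t: 20.0
ee_pos: [437.6, 93.4, 354.9]
tcp_rot: [-0.001, 1.0, -0.001, -0.002]
contact_force: [1.1, -0.6, 0.3]
gripper_width: 85.2
gripper_force: 0.0
```

```bash
python3 - <<'E'
from h import *
np.set_printoptions(precision=1,suppress=True)
w=grab('wrist','wrist3');s=grab('side','side4');t=grab('top')
vases(t,30);print(sensors.observe()['ee_pos'])
# orange post in wrist & deck
h=cv2.cvtColor(w['img'],cv2.COLOR_RGB2HSV).astype(int)
m=((h[...,1]<40)&(h[...,2]>150)).astype('uint8')
c=max(cv2.findContours(m,0,1)[0],key=cv2.contourArea);r=cv2.boxPoints(cv2.minAreaRect(c));P=np.array([onz(w,*p,50) for p in r]);print(r,P,P.mean(0))
b=h; blue=((b[...,0]>100)&(b[...,0]<125)&(b[...,1]>150)).astype('uint8'); 
red=(((b[...,0]<5)|(b[...,0]>175))&(b[...,1]>180)).astype('uint8')
for n,mm in(('b',blue),('r',red)):
    for c in cv2.findContours(mm,0,1)[0]:
        if cv2.contourArea(c)>100:
            q=cv2.minAreaRect(c);print(n,q,onz(w,*q[0],5))
cv2.imwrite('pics/c5.png',cv2.imread('pics/wrist3.png'))
E
```

```text
blue [120. 197.] 9.2 [530.2 411.   30. ]
red [119. 225.] 9.6 [452.9 408.3  30. ]
[441.2  93.8 355.7]
[[129. 131.]
 [258. 131.]
 [258. 249.]
 [129. 249.]] [[ 387.7 -120.5   50. ]
 [ 387.6   66.6   50. ]
 [ 572.5   63.7   50. ]
 [ 572.6 -143.5   50. ]] [480.1 -33.4  50. ]
b ((472.56182861328125, 218.63919067382812), (43.40972137451172, 31.1950626373291), 2.602562189102173) [535.9 430.1   5. ]
b ((199.62644958496094, 112.02335357666016), (28.444499969482422, 7.4853949546813965), 86.42366790771484) [360.1 -27.5   5. ]
r ((479.5, 172.5), (33.0, 45.0), 90.0) [455.8 428.3   5. ]
r ((106.68998718261719, 138.3300018310547), (18.384777069091797, 8.34386157989502), 81.8698959350586) [ 400.8 -179.3    5. ]
r ((104.96725463867188, 111.0043716430664), (29.07601547241211, 7.863741397857666), 82.40535736083984) [ 358.7 -175.9    5. ]
```

View pics/c5.png

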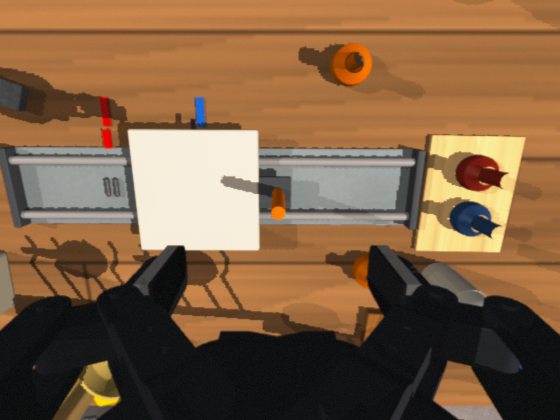

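The wrist view shows the deck at (193,190) opposite the blue flag (200,112), with both vases upright on the board. Refining the car's position.

```bash
python3 - <<'E'
from h import *
np.set_printoptions(precision=1,suppress=True)
w=grab('wrist');t=grab('top')
for n,f,z0 in(('w',w,0),('t',t,0)):
    h=cv2.cvtColor(f['img'],cv2.COLOR_RGB2HSV).astype(int)
    m=((h[...,1]<40)&(h[...,2]>150)).astype('uint8')
    cs=[c for c in cv2.findContours(m,0,1)[0] if cv2.contourArea(c)>2500]
    for c in cs:
        hull=cv2.convexHull(c);q=cv2.approxPolyDP(hull,8,True)[:,0]
        print(n,q.tolist(),[onz(f,*p,50).round(0)[:2].tolist() for p in q])
    o=((h[...,0]>5)&(h[...,0]<16)&(h[...,1]>200)&(h[...,2]>120)).astype('uint8')
    for c in cv2.findContours(o,0,1)[0]:
        if cv2.contourArea(c)>20:
            x,y,a,b=cv2.boundingRect(c);print(n,'or',(x,y,a,b),onz(f,x+a/2,y+b/2,150))
for y in(-35,-30,-25): print(y,proj(w,(482,y+125,150)),proj(w,(380,y,45)))
E
```

```text
w [[399, 165], [393, 205], [344, 201], [292, 177], [292, 164]] [[442.0, 277.0], [504.0, 274.0], [498.0, 198.0], [460.0, 117.0], [441.0, 117.0]]
w [[122, 164], [126, 203], [44, 203], [36, 164]] [[440.0, -137.0], [501.0, -139.0], [501.0, -265.0], [440.0, -265.0]]
w [[128, 128], [255, 128], [257, 246], [142, 245]] [[388.0, -121.0], [388.0, 63.0], [573.0, 63.0], [571.0, -122.0]]
w or (353, 256, 15, 29) [562.5 201.3 150. ]
w or (271, 187, 14, 29) [471.1  95.9 150. ]
w or (331, 39, 41, 44) [315.9 174.1 150. ]
t [[222, 196], [246, 184], [312, 185], [313, 253], [244, 251], [227, 233]] [[537.0, 127.0], [572.0, 63.0], [574.0, -118.0], [389.0, -124.0], [390.0, 62.0], [437.0, 110.0]]
t [[559, 0], [557, 21], [479, 63], [178, 53], [144, 23], [147, 0]] [[1122.0, -810.0], [1059.0, -802.0], [931.0, -580.0], [938.0, 265.0], [1023.0, 364.0], [1091.0, 359.0]]
t or (169, 155, 20, 18) [604.1 226.1 150. ]
-35 [273.1 210.2] [187.9 122.2]
-30 [277.3 210.2] [191.4 122.2]
-25 [281.4 210.2] [194.8 122.2]
```

```bash
python3 - <<'E'
from h import *
np.set_printoptions(precision=1,suppress=True)
w=grab('wrist')
for z in(20,30,40):
    a,b,c,d=[onz(w,*p,z) for p in((1,148),(20,227),(425,150),(416,229))];print(z,a,b,c,d,(a+c)[1]/2,(b+d)[1]/2)
E
```

```text
20 [ 419.8 -338.9   20. ] [ 551.5 -338.3   20. ] [423.5 327.8  20. ] [555.7 329.3  20. ] -5.5539416999577895 -4.473911242592521
30 [ 418.9 -329.8   30. ] [ 547.8 -329.2   30. ] [422.5 322.9  30. ] [551.9 324.4  30. ] -3.459458601978838 -2.4019796525975607
40 [ 417.9 -320.8   40. ] [ 544.2 -320.2   40. ] [421.5 318.1  40. ] [548.2 319.5  40. ] -1.3649755039998581 -0.3300480626025717
```

```bash
python3 - <<'E'
from h import *
np.set_printoptions(precision=3,suppress=True)
o=sensors.observe();print(o['joint_positions'],o['ee_pos'],o['tcp_rot'])
E
```

```text
[-0.341  0.093  0.034  2.049 -0.004  1.     1.265] [441.634  93.887 356.03 ] [ 0.  1. -0. -0.]
```

Request:
{"method": "move_arm", "body": {"deltas": "-0.04 0 -0.02 0 0 8 -1; -0.07 0 -0.02 0 0 16 -1; -0.1 0 -0.02 0 0 24 -1; -0.13 0 -0.02 0 0 32 -1; -0.16 0 -0.02 0 0 40 -1; -0.18 0.001 -0.02 0 0 48 -1; -0.2 0.002 -0.02 0 0 56 -1; -0.21 0.002 -0.02 0 0 64 -1; -0.22 0.002 -0.02 0 0 72 -1; -0.23 0.003 -0.02 0 0 80 -1; -0.23 0.003 -0.02 0 0 88 -1; -0.23 0.003 -0.02 0 0 93.9 -1; -0.23 0.003 -0.02 0 0 93.9 -1; -0.23 0.003 -0.02 0 0 93.9 -1; -0.23 0.003 -0.02 0 0 93.9 -1"}}

```text
t: 21.8
ee_pos: [671.0, 96.9, 376.1]
tcp_rot: [0.73, 0.683, -0.0, -0.0]
contact_force: [0.6, 0.9, -0.5]
gripper_width: 85.3
gripper_force: 0.0
```

```bash
python3 - <<'E'
from h import *
np.set_printoptions(precision=1,suppress=True)
w=grab('wrist','wrist4');o=sensors.observe();print(o['ee_pos'],o['tcp_rot'].round(3))
print(proj(w,(671.5,96.5,291)),proj(w,(673.5,133,291)),proj(w,(668.5,59.5,291)))
h=cv2.cvtColor(w['img'],cv2.COLOR_RGB2HSV);print(h[int(proj(w,(671.5,96.5,291))[1]),int(proj(w,(671.5,96.5,291))[0])])
E
```

```text
[671.   96.9 376.3] [ 0.7  0.7  0.  -0. ]
[278.3 206.4] [277.8 160. ] [277.6 249.9]
[ 99 129 180]
```

View pics/wrist4.png

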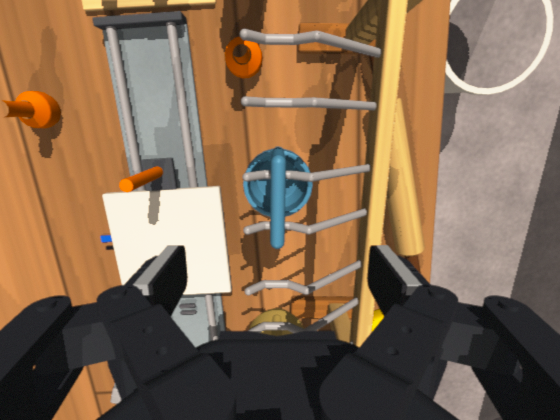

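The bar runs from about (278,150) to (277,246), with prongs crossing near rows 176 and 230. Checking the mid-line.

```bash
python3 - <<'E'
from h import *
np.set_printoptions(precision=1,suppress=True)
w=grab('wrist')
print(onz(w,270,176,282),onz(w,268,228,282))
h=cv2.cvtColor(w['img'],cv2.COLOR_RGB2HSV).astype(int)
for x in(262,268,290,296):
    col=w['img'][150:260,x].astype(int); print(x,[ (150+i) for i in range(110) if h[150+i,x,1]<45 and h[150+i,x,2]>60])
v=w['img'][140:260,277]; print([tuple(int(a) for a in h[i,277]) for i in range(138,258,6)])
print([tuple(int(a) for a in h[198,x]) for x in range(262,294,3)])
E
```

```text
[666.4 119.5 282. ] [661.5  75.6 282. ]
262 [152, 170, 171, 172, 173, 174, 175, 176, 177, 178, 222, 223, 224, 225, 226, 227, 228, 229]
268 [170, 171, 172, 173, 174, 175, 176, 177, 178, 222, 223, 224, 225, 226, 227, 228]
290 [170, 171, 172, 173, 174, 175, 176, 177, 178, 223, 224, 225, 226, 227, 228, 229]
296 [154, 171, 172, 173, 174, 175, 176, 177, 178, 179, 211, 223, 224, 225, 226, 227, 228, 229, 230]
[(14, 161, 196), (14, 158, 197), (99, 130, 124), (99, 128, 165), (99, 122, 193), (99, 127, 181), (99, 128, 181), (99, 128, 181), (99, 126, 182), (99, 128, 181), (99, 128, 183), (99, 128, 180), (99, 129, 180), (99, 126, 182), (99, 128, 181), (98, 128, 181), (99, 126, 182), (99, 128, 180), (99, 116, 169), (14, 153, 102)]
[(99, 128, 159), (97, 130, 63), (98, 127, 62), (99, 130, 112), (100, 128, 164), (99, 128, 183), (99, 132, 176), (99, 129, 144), (99, 130, 163), (99, 127, 156), (99, 128, 149)]
```

Request:
{"method": "move_arm", "body": {"deltas": "0.002 0 0.03 0 0 0 -1; 0.002 0 0.06 0 0 0 -1; 0.002 0 0.085 0 0 0 -1; 0.002 0 0.1 0 0 0 -1; 0.002 0 0.11 0 0 0 -1; 0.002 0 0.11 0 0 0 -1; 0.002 0 0.11 0 0 0 1; 0.002 0 0.11 0 0 0 1; 0.002 0 0.11 0 0 0 1; 0.002 0 0.11 0 0 0 1; 0.002 0 0.11 0 0 0 1; 0.002 0 0.11 0 0 0 1; 0.002 0 0.11 0 0 0 1; 0.002 0 0.11 0 0 0 1; 0.002 0 0.11 0 0 0 1; 0.002 0 0.11 0 0 0 1"}}

```text
t: 23.5
ee_pos: [671.2, 98.9, 266.8]
tcp_rot: [0.731, 0.683, 0.0, 0.0]
contact_force: [-0.9, -0.4, 4.5]
gripper_width: 10.0
gripper_force: 58.5
```

Request:
{"method": "move_arm", "body": {"deltas": "0 0 -0.005 0 0 0 1; 0 0 -0.012 0 0 0 1; 0 0 -0.02 0 0 0 1; 0 0 -0.027 0 0 0 1; 0 0 -0.03 0 0 0 1; 0 0 -0.03 0 0 0 1; 0 -0.004 -0.03 0 0 0 1; 0 -0.01 -0.03 0 0 0 1; 0 -0.018 -0.03 0 0 0 1; 0 -0.027 -0.03 0 0 0 1; 0 -0.037 -0.03 0 0 0 1; 0 -0.047 -0.03 0 0 0 1; 0 -0.057 -0.03 0 0 0 1; 0 -0.067 -0.03 0 0 0 1; 0 -0.077 -0.03 0 0 0 1; 0 -0.085 -0.03 0 0 0 1; 0 -0.09 -0.03 0 0 0 1; 0 -0.09 -0.03 0 0 0 1"}}

```text
t: 25.3
ee_pos: [580.5, 105.1, 296.4]
tcp_rot: [0.731, 0.683, -0.0, -0.0]
contact_force: [0.1, -0.3, -1.7]
gripper_width: 9.9
gripper_force: 58.5
```

```bash
python3 - <<'E'
from h import *
s=grab('side','side5');o=sensors.observe();print(o['ee_pos'],o['contact_force'])
cv2.imwrite('pics/c6.png',cv2.resize(cv2.imread('pics/side5.png')[80:280,170:410],(720,600)))
E
```

```text
[581.21635998 105.08719624 296.47349103] [ 1.40025637  0.16917681 -3.44208219]
```

View pics/c6.png

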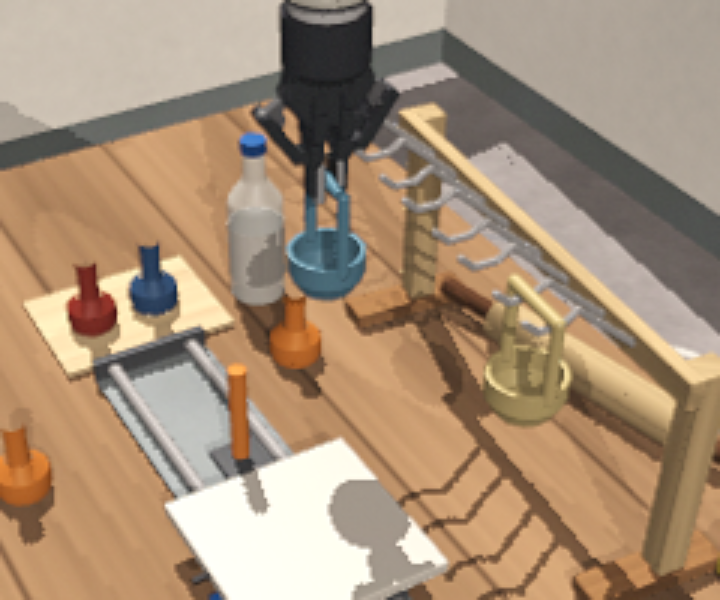

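The blue basket hangs upright off the hook at c6 (326,255), and the vases and the rest are fine. Moving over the deck.

Request:
{"method": "move_arm", "body": {"deltas": "-0.005 -0.005 0 0 0 0 1; -0.015 -0.014 0 0 0 0 1; -0.027 -0.025 0 0 0 0 1; -0.04 -0.037 0 0 0 0 1; -0.053 -0.049 0 0 0 0 1; -0.066 -0.061 0 0 0 0 1; -0.079 -0.073 0 0 0 0 1; -0.09 -0.083 0 0 0 0 1; -0.097 -0.09 0 0 0 0 1; -0.101 -0.093 0 0 0 0 1; -0.101 -0.093 0.02 0 0 0 1; -0.101 -0.093 0.045 0 0 0 1; -0.101 -0.093 0.07 0 0 0 1; -0.101 -0.093 0.095 0 0 0 1; -0.101 -0.093 0.115 0 0 0 1; -0.101 -0.093 0.13 0 0 0 1; -0.101 -0.093 0.14 0 0 0 1; -0.101 -0.093 0.147 0 0 0 1; -0.101 -0.093 0.15 0 0 0 1; -0.101 -0.093 0.15 0 0 0 1"}}

```text
t: 27.35
ee_pos: [481.9, 10.6, 146.4]
tcp_rot: [0.731, 0.683, 0.0, 0.0]
contact_force: [0.1, -0.4, -2.4]
gripper_width: 9.7
gripper_force: 58.5
```

Request:
{"method": "move_arm", "body": {"deltas": "0 0 0.002 0 0 0 1; 0 0 0.004 0 0 0 1; 0 0 0.005 0 0 0 1; 0 0 0.005 0 0 0 1"}}

```text
t: 27.75
ee_pos: [482.0, 10.7, 142.0]
tcp_rot: [0.731, 0.683, 0.0, 0.0]
contact_force: [-2.9, 0.9, 4.1]
gripper_width: 9.8
gripper_force: 59.3
```

Request:
{"method": "move_arm", "body": {"deltas": "0 0 0 0 0 0 0; 0 0 0 0 0 0 -1; 0 0 0 0 0 0 -1; 0 0 0 0 0 0 -1; 0 0 0 0 0 0 -1; 0 0 0 0 0 0 -1; 0 0 0 0 0 0 -1; 0 0 -0.02 0 0 0 -1; 0 0 -0.05 0 0 0 -1; 0 0 -0.09 0 0 0 -1; 0 0 -0.13 0 0 0 -1; 0 0 -0.17 0 0 0 -1; 0 0 -0.21 0 0 0 -1; 0 0 -0.23 0 0 0 -1; 0 0 -0.23 0 0 0 -1; 0 0 -0.23 0 0 0 -1"}}

```text
t: 29.35
ee_pos: [481.2, 10.6, 371.1]
tcp_rot: [0.731, 0.683, 0.0, -0.0]
contact_force: [0.6, 0.7, 0.0]
gripper_width: 85.3
gripper_force: 0.0
```

Request:
{"method": "move_arm", "body": {"deltas": "-0.02 0.035 0 0 0 0 -1; -0.04 0.07 0 0 0 0 -1; -0.06 0.11 0 0 0 0 -1; -0.08 0.145 0 0 0 0 -1; -0.095 0.175 0 0 0 0 -1; -0.099 0.184 0 0 0 0 -1; -0.099 0.184 0 0 0 0 -1; -0.099 0.184 0 0 0 0 -1; -0.099 0.184 0 0 0 0 -1"}}

```text
t: 30.25
ee_pos: [657.1, -99.5, 370.8]
tcp_rot: [0.73, 0.683, -0.0, -0.001]
contact_force: [1.5, 0.6, 0.8]
gripper_width: 85.3
gripper_force: 0.0
```

```bash
python3 - <<'E'
from h import *
np.set_printoptions(precision=1,suppress=True)
w=grab('wrist','wrist5');s=grab('side','side6');o=sensors.observe();print(o['ee_pos'])
h=cv2.cvtColor(w['img'],cv2.COLOR_RGB2HSV).astype(int)
print('expect',proj(w,(657.7,-100.5,291)))
for x in(262,268,290,296): print(x,[150+i for i in range(110) if h[150+i,x,1]<45 and h[150+i,x,2]>60])
print([(x,*[int(a) for a in h[200,x]]) for x in range(256,300,3)])
a=cv2.imread('pics/wrist5.png')[:300,:400];b=cv2.imread('pics/side6.png')[120:320,160:400]
cv2.imwrite('pics/c7.png',np.hstack([a,cv2.resize(b,(360,300))]))
E
```

```text
[657.5 -99.7 371.5]
expect [278.7 209.2]
262 [176, 177, 178, 179, 180, 181, 182, 227, 228, 229, 230, 231, 232, 233, 234]
268 [176, 177, 178, 179, 180, 181, 182, 183, 228, 229, 230, 231, 232, 233, 234]
290 [176, 177, 178, 179, 180, 181, 182, 183, 228, 229, 230, 231, 232, 233, 234, 235]
296 [177, 178, 179, 180, 181, 182, 183, 184, 229, 230, 231, 232, 233, 234, 235, 236]
[(256, 21, 156, 203), (259, 21, 154, 215), (262, 21, 154, 215), (265, 21, 145, 95), (268, 21, 148, 88), (271, 21, 154, 175), (274, 21, 152, 225), (277, 23, 150, 235), (280, 22, 155, 227), (283, 21, 157, 183), (286, 22, 151, 224), (289, 21, 155, 212), (292, 21, 154, 202), (295, 21, 154, 192), (298, 21, 154, 175)]
```

View pics/c7.png

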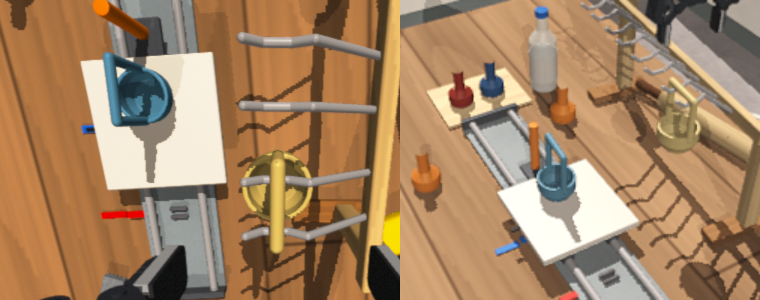

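The blue basket stands upright on the deck at (138,95), and the ochre bar runs from (277,152) to (277,250), centred between its prongs and under the gripper.

Request:
{"method": "move_arm", "body": {"deltas": "0.001 0 0.03 0 0 0 -1; 0.001 0 0.06 0 0 0 -1; 0.001 0 0.085 0 0 0 -1; 0.001 0 0.098 0 0 0 -1; 0.001 0 0.105 0 0 0 -1; 0.001 0 0.105 0 0 0 -1; 0.001 0 0.105 0 0 0 1; 0.001 0 0.105 0 0 0 1; 0.001 0 0.105 0 0 0 1; 0.001 0 0.105 0 0 0 1; 0.001 0 0.105 0 0 0 1; 0.001 0 0.105 0 0 0 1; 0.001 0 0.105 0 0 0 1; 0.001 0 0.105 0 0 0 1; 0.001 0 0.105 0 0 0 1; 0.001 0 0.105 0 0 0 1"}}

```text
t: 31.95
ee_pos: [658.9, -99.8, 266.7]
tcp_rot: [0.731, 0.683, 0.0, 0.0]
contact_force: [0.4, -0.8, 2.5]
gripper_width: 10.2
gripper_force: 58.5
```

Request:
{"method": "move_arm", "body": {"deltas": "0 0 -0.005 0 0 0 1; 0 0 -0.012 0 0 0 1; 0 0 -0.02 0 0 0 1; 0 0 -0.027 0 0 0 1; 0 0 -0.03 0 0 0 1; 0 0 -0.03 0 0 0 1; 0 -0.004 -0.03 0 0 0 1; 0 -0.01 -0.03 0 0 0 1; 0 -0.018 -0.03 0 0 0 1; 0 -0.027 -0.03 0 0 0 1; 0 -0.037 -0.03 0 0 0 1; 0 -0.047 -0.03 0 0 0 1; 0 -0.057 -0.03 0 0 0 1; 0 -0.067 -0.03 0 0 0 1; 0 -0.077 -0.03 0 0 0 1; 0 -0.085 -0.03 0 0 0 1; 0 -0.09 -0.03 0 0 0 1; 0 -0.09 -0.03 0 0 0 1"}}

```text
t: 33.75
ee_pos: [568.0, -93.6, 296.4]
tcp_rot: [0.731, 0.683, 0.0, -0.0]
contact_force: [-0.1, 1.0, -3.0]
gripper_width: 10.2
gripper_force: 58.5
```

Request:
{"method": "move_arm", "body": {"deltas": "0.001 -0.005 0 0 0 0 1; 0.002 -0.014 0 0 0 0 1; 0.003 -0.025 0 0 0 0 1; 0.004 -0.037 0 0 0 0 1; 0.006 -0.049 0 0 0 0 1; 0.007 -0.061 0 0 0 0 1; 0.009 -0.073 0 0 0 0 1; 0.01 -0.081 0 0 0 0 1; 0.011 -0.086 0 0 0 0 1; 0.011 -0.087 0 0 0 0 1; 0.011 -0.087 0.02 0 0 0 1; 0.011 -0.087 0.045 0 0 0 1; 0.011 -0.087 0.07 0 0 0 1; 0.011 -0.087 0.095 0 0 0 1; 0.011 -0.087 0.115 0 0 0 1; 0.011 -0.087 0.13 0 0 0 1; 0.011 -0.087 0.14 0 0 0 1; 0.011 -0.087 0.147 0 0 0 1; 0.011 -0.087 0.15 0 0 0 1; 0.011 -0.087 0.15 0 0 0 1"}}

```text
t: 35.75
ee_pos: [483.0, -76.8, 146.4]
tcp_rot: [0.731, 0.683, 0.0, 0.0]
contact_force: [0.4, -0.5, -1.1]
gripper_width: 10.0
gripper_force: 58.5
```

Request:
{"method": "move_arm", "body": {"deltas": "0 0 0.002 0 0 0 1; 0 0 0.004 0 0 0 1; 0 0 0.005 0 0 0 1; 0 0 0.005 0 0 0 1"}}

```text
t: 36.15
ee_pos: [483.0, -76.8, 142.2]
tcp_rot: [0.731, 0.683, 0.0, 0.0]
contact_force: [-2.4, 1.0, 5.3]
gripper_width: 9.7
gripper_force: 59.4
```

Request:
{"method": "move_arm", "body": {"deltas": "0 0 0 0 0 0 0; 0 0 0 0 0 0 -1; 0 0 0 0 0 0 -1; 0 0 0 0 0 0 -1; 0 0 0 0 0 0 -1; 0 0 0 0 0 0 -1; 0 0 0 0 0 0 -1; 0 0 -0.02 0 0 0 -1; 0 0 -0.05 0 0 0 -1; 0 0 -0.09 0 0 0 -1; 0 0 -0.13 0 0 0 -1; 0 0 -0.17 0 0 0 -1; 0 0 -0.21 0 0 0 -1; 0 0 -0.23 0 0 0 -1; 0 0 -0.23 0 0 0 -1; 0 0 -0.23 0 0 0 -1"}}

```text
t: 37.75
ee_pos: [482.2, -76.6, 371.0]
tcp_rot: [0.731, 0.683, 0.0, -0.0]
contact_force: [-1.1, 0.3, -0.3]
gripper_width: 85.6
gripper_force: 0.0
```

```bash
python3 - <<'E'
from h import *
np.set_printoptions(precision=1,suppress=True)
w=grab('wrist','wrist6');s=grab('side','side7');t=grab('top','top7');vases(t,30);print(sensors.observe()['ee_pos'])
h=cv2.cvtColor(t['img'],cv2.COLOR_RGB2HSV).astype(int)
m=((h[...,1]<40)&(h[...,2]>150)).astype('uint8');m[:165]=0;m[270:]=0
for c in cv2.findContours(m,0,1)[0]:
    if cv2.contourArea(c)>300: print(cv2.boundingRect(c))
c=cv2.imread('pics/side7.png')[110:310,160:400];d=cv2.imread('pics/top7.png')[160:290,80:360]
cv2.imwrite('pics/c8.png',np.vstack([cv2.resize(d,(646,300)),cv2.copyMakeBorder(cv2.resize(c,(360,300)),0,0,0,286,0)]))
for y in(-20,-30,-40): print(y,proj(t,(386,y,50)), proj(t,(386,y-95,50)),proj(t,(386,y+95,50)))
E
```

```text
blue [120. 198.] 9.1 [527.5 410.7  30. ]
red [119. 225.] 9.5 [452.9 409.3  30. ]
[481.6 -76.5 369.7]
(482, 222, 37, 29)
(334, 209, 52, 31)
(156, 205, 118, 49)
(159, 184, 121, 36)
-20 [274.5 253.1] [309.8 254. ] [239.3 252.3]
-30 [278.3 253.2] [313.5 254.1] [243.  252.4]
-40 [282.  253.3] [317.2 254.2] [246.7 252.5]
```

View pics/c8.png

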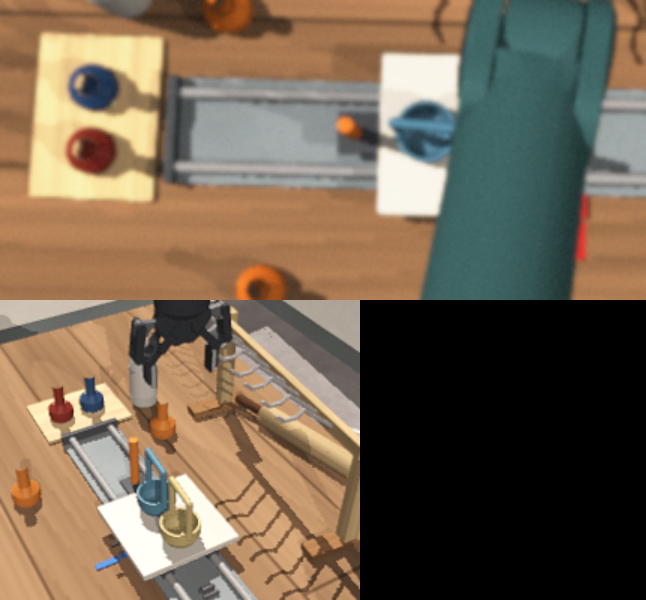

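Both baskets stand upright on the deck (side panel: blue (155,492), ochre (180,522)), and the vases are upright on the board. Next I'll pinch the post with the fingers closing along x, which keeps them clear of the handles.

Request:
{"method": "move_arm", "body": {"deltas": "0.04 -0.003 0 0 0 0 -1; 0.08 -0.006 0 0 0 0 -1; 0.12 -0.009 0 0 0 0 -1; 0.155 -0.011 0 0 0 0 -1; 0.171 -0.012 0 0 0 0 -1; 0.171 -0.012 0 0 0 0 -1; 0.171 -0.012 0.04 0 0 0 -1; 0.171 -0.012 0.085 0 0 0 -1; 0.171 -0.012 0.13 0 0 0 -1; 0.171 -0.012 0.175 0 0 0 -1; 0.171 -0.012 0.215 0 0 0 -1; 0.171 -0.012 0.245 0 0 0 -1; 0.171 -0.012 0.26 0 0 0 -1; 0.171 -0.012 0.26 0 0 0 -1"}}

```text
t: 39.3
ee_pos: [480.3, 92.3, 108.9]
tcp_rot: [0.732, 0.682, -0.003, -0.001]
contact_force: [-0.2, 0.3, 0.1]
gripper_width: 85.2
gripper_force: 0.0
```

Request:
{"method": "move_arm", "body": {"deltas": "0 0 0 0 0 0 1; 0 0 0 0 0 0 1; 0 0 0 0 0 0 1; 0 0 0 0 0 0 1; 0 0 0 0 0 0 1; 0 0 0 0 0 0 1; 0 0 0 0 0 0 1; 0 0 0 0 0 0 1; 0 0 0 0 0 0 1; 0 0 0 0 0 0 1"}}

```text
t: 40.3
ee_pos: [481.1, 95.0, 112.1]
tcp_rot: [0.731, 0.683, -0.0, -0.001]
contact_force: [-3.2, 1.0, 6.3]
gripper_width: 16.3
gripper_force: 58.2
```

Request:
{"method": "move_arm", "body": {"deltas": "-0.002 0.0001 0 0 0 0 1; -0.005 0.0003 0 0 0 0 1; -0.009 0.0006 0 0 0 0 1; -0.013 0.0009 0 0 0 0 1; -0.017 0.0012 0 0 0 0 1; -0.021 0.0014 0 0 0 0 1; -0.025 0.0017 0 0 0 0 1; -0.029 0.002 0 0 0 0 1; -0.033 0.0022 0 0 0 0 1; -0.037 0.0025 0 0 0 0 1; -0.041 0.0028 0 0 0 0 1; -0.045 0.0031 0 0 0 0 1; -0.049 0.0033 0 0 0 0 1; -0.053 0.0036 0 0 0 0 1; -0.057 0.0039 0 0 0 0 1; -0.061 0.0041 0 0 0 0 1; -0.065 0.0044 0 0 0 0 1; -0.068 0.0046 0 0 0 0 1; -0.07 0.0048 0 0 0 0 1; -0.07 0.0048 0 0 0 0 1"}}

```text
t: 42.3
ee_pos: [480.8, 24.7, 112.1]
tcp_rot: [0.731, 0.683, -0.001, -0.001]
contact_force: [-3.4, -0.2, 8.4]
gripper_width: 16.8
gripper_force: 58.5
```

Request:
{"method": "move_arm", "body": {"deltas": "-0.002 0.0001 0 0 0 0 1; -0.005 0.0003 0 0 0 0 1; -0.009 0.0006 0 0 0 0 1; -0.014 0.0009 0 0 0 0 1; -0.019 0.0013 0 0 0 0 1; -0.024 0.0016 0 0 0 0 1; -0.029 0.002 0 0 0 0 1; -0.034 0.0023 0 0 0 0 1; -0.039 0.0026 0 0 0 0 1; -0.044 0.003 0 0 0 0 1; -0.049 0.0033 0 0 0 0 1; -0.054 0.0037 0 0 0 0 1; -0.059 0.004 0 0 0 0 1; -0.064 0.0043 0 0 0 0 1; -0.069 0.0047 0 0 0 0 1; -0.073 0.005 0 0 0 0 1; -0.077 0.0053 0 0 0 0 1; -0.08 0.0054 0 0 0 0 1; -0.08 0.0054 0 0 0 0 1; -0.08 0.0054 0 0 0 0 1"}}

```text
t: 44.3
ee_pos: [480.5, -55.0, 112.1]
tcp_rot: [0.731, 0.683, -0.001, -0.002]
contact_force: [-4.4, 1.1, 9.0]
gripper_width: 17.0
gripper_force: 58.6
```

Request:
{"method": "move_arm", "body": {"deltas": "0 0 0 0 0 0 -1; 0 0 0 0 0 0 -1; 0 0 0 0 0 0 -1; 0 0 0 0 0 0 -1; 0 0 0 0 0 0 -1; 0 0 0 0 0 0 -1; 0 0 -0.02 0 0 0 -1; 0 0 -0.06 0 0 0 -1; 0 0 -0.11 0 0 0 -1; 0 0 -0.16 0 0 0 -1; 0 0 -0.21 0 0 0 -1; 0.03 0 -0.25 0 0 0 -1; 0.08 0 -0.25 0 0 0 -1; 0.13 0 -0.25 0 0 0 -1; 0.18 0 -0.25 0 0 0 -1; 0.2 0 -0.25 0 0 0 -1; 0.2 0 -0.25 0 0 0 -1"}}

```text
t: 46.0
ee_pos: [495.3, 148.4, 360.9]
tcp_rot: [0.728, 0.685, 0.0, -0.001]
contact_force: [-0.4, -0.3, -0.7]
gripper_width: 85.3
gripper_force: 0.0
```

```bash
python3 - <<'E'
from h import *
np.set_printoptions(precision=1,suppress=True)
s=grab('side','side8');t=grab('top','top8');vases(t,30);print(sensors.observe()['ee_pos'])
c=cv2.imread('pics/side8.png')[130:330,160:400];d=cv2.imread('pics/top8.png')[160:290,80:400]
cv2.imwrite('pics/c9.png',np.vstack([cv2.resize(d,(739,300)),cv2.copyMakeBorder(cv2.resize(c,(360,300)),0,0,0,379,0)]))
h=cv2.cvtColor(t['img'],cv2.COLOR_RGB2HSV).astype(int)
m=((h[...,1]<40)&(h[...,2]>150)).astype('uint8');m[:165]=0;m[270:]=0
for r in (186,248): 
    x=np.flatnonzero(m[r,250:400])+250; print(r,x.min(),x.max(),onz(t,x.min()-.5,r,50),onz(t,x.max()+.5,r,50))
E
```

```text
red [120. 225.] 9.8 [453.4 408.1  30. ]
[495.6 143.2 361. ]
186 301 349 [570.2 -86.2  50. ] [ 573.5 -220.    50. ]
248 299 366 [401.4 -84.2  50. ] [ 405.8 -267.7   50. ]
```

View pics/c9.png

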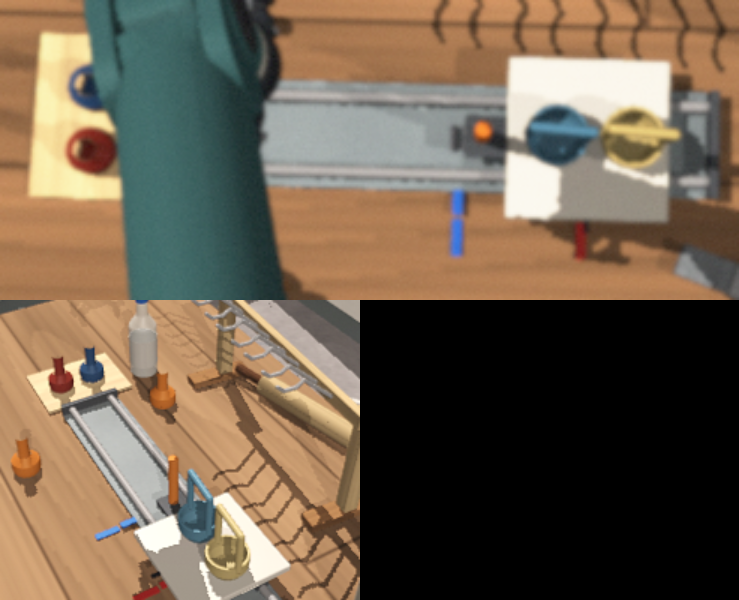

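The car is centred on the red flag (deck centre y ≈ -180, flag -179). Both baskets are upright on it, and both vases are upright on the board. Handing in.

```bash
python3 -c "
from h import *
print(finish_job())"
```

```text
the job is handed in; nothing more can be done
None
```

The job is handed in, but `finish_job()` returned no verdict: in the last pictures both vases stood upright on the ware board and both baskets present (grey-blue and ochre) stood upright on the car, which was at the kiln station to within about 2 mm, about 46 s into the run.

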